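Open a locked slide valve in its bench cradle

ROBOT

A 7-joint arm with a two-finger parallel gripper is mounted at the origin on the work surface. World frame = base frame: x ahead of the robot, y to its left, z up, the work surface at z = 0. Lengths are in m, angles in degrees, forces in N, time in s.
With the tool pointing down it reaches from about 0.425 to 0.875 m from the base axis. Payload 8.4 kg.
Tool frame: the origin (TCP) lies at the centre of the arm's flange, where the gripper is bolted on; the fingertips stand 182 mm ahead of it and the grasp point (between the pads) lies 164 mm ahead of it (env.tip_reach is the x of the fingertips in the tool frame, in m); x points along the fingers, y is the direction in which the jaws open and shut, and the axes are right-handed (so a half turn about x gives the same grasp; the last joint's range is limited). The gripper opens to 87 mm and grips with 3 to 60 N. Pads are 19 mm wide; open, the fingers measure 117 mm over their backs; the gripper's body (75 mm by 190 mm) begins 51 mm behind the grasp point.
Start: joints at [-77.991, 19.091, 2.286, 83.961, -0.768, 76.965, -3.352], TCP at [0.198, 0.619, 0.405] pointing down, gripper open.
Joint ranges: [-147.57, 147.57], [-21.85, 119.76], [-74.77, 79.35], [14.55, 137.4], [-85.83, 265.84], [4.83, 119.75], [-152.11, 152.11]. Speed limits (degrees/s): [127.2, 127.2, 159.86, 159.86, 180, 180, 180].

INTERFACE

Orientations are given as a 3x3 rotation matrix whose columns are the frame's x, y, z axes.
In Python, from workcell import env, cams gives the robot as it stands. The module is installed in compiled form; this text tells all that it offers.
- The arm moves only by the tool carry_out, never from a script. Its argument "series" is a list of rows, each a list of 3 entries, a list of its own where there are three numbers: the turn, a rotation vector about the world's x, y, z in rad, then the shift along the world's x, y, z in m, then the opening, from 0 (shut) to 1 (fully open). A call has exactly 8 rows; each row shifts and turns the commanded pose from where the row before left it; what a row does not reach is not made up. A row lasts 1/12 s, in which the tool goes at most 41.7 mm and 7.16 degrees, less where a joint would pass 70% of its speed; a pose out of reach is approached as far as the arm can. A call is refused whole if a number of a shift passes 0.0417 or a number of a turn 0.125, either way. A call with a gripper value outside its range is refused whole. The fingers move at their own pace and stop on an object; "squeeze" is the grip in N (left out, the last holds). Time passes only in rows, so rows that do not move let the fingers close, or fill a call up. It gives the time, the measured TCP pose, the force and the opening at its end, in the units of the state.
- env.get_obs(): the state, without advancing time (a new reading comes with each control period).
- cams.get_image(name): name is "side" or "top"; returns the picture (480x640x3 uint8, blue, green, red); there is no depth.
- cams.calibration(name): a dict with "intrinsics" (3x3 intrinsics, pixels), "eye" and "orientation" of the camera in the world. Camera axes: x right, y down, z forward; pixel columns grow to the right and rows downward; lengths in m; the calibration is good to about 2 mm. A picture is of the moment at which its call begins. calibration takes no time and is no camera call.
- env.sign_off(): hands the job in, once; it reports no verdict.
The state is a dict: "time_s": time; "qpos": joint angles; "joint_velocities": joint speeds; "effort": joint torques, N m; "position": TCP position; "ee_rot": TCP orientation; "ft_force": force on the tool from outside, world axes, zero at the start; "torque": the same for the moment, N m; "grip_width": finger opening in m.
Only numpy, scipy, OpenCV 4.12 (cv2) and the standard library are available. Lean on these libraries where they do the work, as an engineer would, in place of code of your own. Each camera call takes 0.05 s, during which the arm holds its last target.

TASK

Set the slide valve down in the bench cradle, mechanism up and flat on the cradle's floor, and let go of it (either end may go to either end of the cradle). Then, with the valve sitting there, slide its little lock fully outward and only after that take the gate by its pull tab and draw it out until it meets its stop, leaving the valve seated and the other things on the table where they are.

Things in the scene. Friction and masses are not known exactly. Their poses are not given: they have to be found in the camera images.
- valve: The slide valve: a loose flat bar-shaped unit, about 0.4 to 0.7 kg, lying mechanism up. Grey housing 150 mm long (x), 52 mm wide (y), 22 mm high, with a 30 mm bore at x = +42 mm. Origin: centre of the housing's underside; z up. Two guide rails along its top edges (to z = 28 mm; a thin strap at x = 17 mm to z = 30 mm) hold the gate, a flat metal plate on the housing's top.
- valve_grip (a point): Point on the housing's top, at valve x = +20 mm, y = 0, z = 22 mm, where the valve is well grasped across its 52 mm width: the sides are plain and free from valve x = 5 to 50 mm. The centre of mass lies at about valve x = -6 mm. Axes as the valve's.
- valve_lug (a point): Outer edge of the lug that sticks out of the housing's +y side and carries the lock: 26 mm long (valve x -28 to -2 mm), out to y = 52 mm, 22 mm high. The lock's bolt stands in a notch of the gate and holds it until the lock is slid out, along the valve's +y. Axes as the valve's.
- lock_tab (a point): Centre of the top of the lock's upright finger tab: 20 mm along the valve's x, 8 mm thick along y, 20 mm tall (z 27 to 47 mm above the valve's underside), at valve x = -15 mm, y = 38 mm when locked. Free space all round it above z = 29 mm. Axes as the valve's.
- gate_tab (a point): Centre of the top of the gate's upright pull tab, at the valve's -x end: 10 mm thick along the valve's x, 30 mm wide along y, 24 mm tall (z 27 to 51 mm above the valve's underside), at valve x = -63 mm, y = 0 when shut. Free space all round it above z = 29 mm. Axes as the valve's.
- lock_slide (a joint): Travel of the lock, m: 0 fully locked, 0.014 at its outer stop (the tab moves along the valve's +y, away from the gate). It starts between 0 and 0.003. About 1.5 N moves it; it stays where left. The gate is free from about 0.010 on.
- gate_slide (a joint): Travel of the gate, m: 0 shut, 0.040 at its stop, fully open (the tab moves along the valve's -x, out past the housing's end). About 2 N moves it once unlocked; it stays where left.
- cradle_seat (a point): Centre of the cradle's floor, 8 mm above the table; x along its length, z up. White plate 186 x 84 mm, fixed, alike at both ends. Low walls, 18 mm above its floor and flared at the top, bound a place 158 x 60 mm: an end wall 44 mm wide at each end, side walls only at |x| 56 to 84 mm; between them fingers have room. Seated, the valve's origin lies here, its x along this x, either way round.
- cradle: The bench cradle; origin under the middle of its plate, on the table, 8 mm below the seat point; same axes.
- cover: Bystander: flat round white plastic disc, 150 mm across, 10 mm thick, near the far edge.
- washer_a: Bystander: small white washer, 26 mm across, 5 mm thick, between the valve and the cradle.
- washer_b: Bystander: small white washer, 26 mm across, 5 mm thick, between the valve and the cradle.
- pipe_cut: Bystander: short piece of pipe standing on end, 40 mm across, 45 mm high.
- cup: Bystander: clear open cylinder on a white foot, 124 mm across the foot, 84 mm high.
- driver: Bystander: screwdriver lying on the table.
- jar: Bystander: closed white jar, 60 mm across, 80 mm high.

How it is judged (in metres and radians):
On the way, in this order (a step that is already met when the one before it is completed fails the run):
1. the valve sits in the cradle, let go of, still locked and shut (x of valve in the frame of cradle_seat between -0.007 and 0.007 m and y of valve in the frame of cradle_seat between -0.007 and 0.007 m and z of valve in the frame of cradle_seat between -0.004 and 0.004 m and angle between the x axis of valve and the x axis of cradle_seat, either way round below 0.1 rad and angle between valve's own z axis and vertical below 0.06 rad and contact force between the fingers and valve below 0.3 N and value of joint lock_slide below 0.006 m and value of joint gate_slide below 0.004 m and linear speed of valve below 0.02 m/s), for 0.2 s.
2. with the valve in the cradle the lock is slid out, the gate still shut (x of valve in the frame of cradle_seat between -0.007 and 0.007 m and y of valve in the frame of cradle_seat between -0.007 and 0.007 m and z of valve in the frame of cradle_seat between -0.004 and 0.004 m and angle between the x axis of valve and the x axis of cradle_seat, either way round below 0.1 rad and angle between valve's own z axis and vertical below 0.06 rad and value of joint lock_slide above 0.0115 m and value of joint gate_slide below 0.006 m), for 0.2 s.
At the end, for the whole second after the job is handed in: The valve lies at rest in the cradle: its origin within 7 mm of the seat point along and across the cradle and 4 mm in height, aligned within 0.1 rad either way round and level within 0.06 rad; the lock is out (joint above 0.0105 m of 0.014) and the gate fully open (joint above 0.0365 m of 0.040) (x of valve in the frame of cradle_seat between -0.007 and 0.007 m and y of valve in the frame of cradle_seat between -0.007 and 0.007 m and z of valve in the frame of cradle_seat between -0.004 and 0.004 m and angle between the x axis of valve and the x axis of cradle_seat, either way round below 0.1 rad and angle between valve's own z axis and vertical below 0.06 rad and value of joint lock_slide above 0.0105 m and value of joint gate_slide above 0.0365 m and linear speed of valve below 0.01 m/s); the robot touches nothing.
It fails at once if the gate is forced past its closed lock (value of joint gate_slide above 0.006 m and value of joint lock_slide below 0.006 m).
It fails at once if the valve is tipped over (angle between valve's own z axis and vertical above 0.7 rad).
It fails at once if another thing on the table is moved by more than 30 mm (distance of any of cover, washer_a, washer_b, pipe_cut, cup, driver, jar from where it was at the start of the episode above 0.03 m).
It also fails if it takes over 48 s, if anything falls off the work surface, if the arm or the gripper's body presses on something with over 40 N, if the wrist force passes 120 N, or if a joint passes its speed limit or range.

## Working session

There is one attempt and no reset: what is moved stays moved. The work goes in short steps, Python scripts to look and compute and a tool call to move; the robot and the scene stay as the last step left them, time stands still between calls to the robot, and variables do not carry over. Pictures are saved under pics/ and viewed, and the job is handed in when it is done.

Besides the shell and the picture viewer there is one more tool, called after "Request:" as name(argument=value, ...) on one line, values as JSON. carry_out: Moves the arm, as the interface text tells. Its arguments: {"type":"object","properties":{"series":{"type":"array","items":{"type":"array"}},"squeeze":{"type":"number"}},"required":["series"]}

```bash
mkdir -p pics; python3 - <<'E'
from workcell import env,cams
import cv2
for n in("top","side"):
    cv2.imwrite(f"pics/{n}0.png",cams.get_image(n)); c=cams.calibration(n); print(n,c)
o=env.get_obs();print(o)
E
```

```text
top {'intrinsics': array([[613.63783094,   0.        , 326.861497  ],
       [  0.        , 613.63783094, 231.08449294],
       [  0.        ,   0.        ,   1.        ]]), 'eye': array([0.39174495, 0.05247606, 1.21200953]), 'orientation': array([[ 0.00683123, -0.98292973,  0.18385449],
       [-0.99997517, -0.00639625,  0.00295885],
       [-0.00173236, -0.18387013, -0.98294902]])}
side {'intrinsics': array([[546.2624253 ,   0.        , 325.88325026],
       [  0.        , 546.2624253 , 241.93719029],
       [  0.        ,   0.        ,   1.        ]]), 'eye': array([ 0.25433945, -0.86269496,  0.74205452]), 'orientation': array([[ 0.92304147, -0.22513837,  0.31194097],
       [-0.38461586, -0.52306768,  0.7605727 ],
       [-0.00806785, -0.82201759, -0.56940495]])}
{'time_s': 0.1, 'qpos': array([-77.99144087,  19.12789957,   2.28754458,  84.00411441,
        -0.76686087,  76.9650609 ,  -3.35038493]), 'joint_velocities': array([-0.04571182, -0.1613618 , -0.03434941, -0.13228016, -0.05387902,
        0.02384564, -0.03801153]), 'effort': array([ 4.77306297e-03, -6.57810187e+01,  1.34043731e+00, -4.04703963e+01,
       -5.96782286e-02,  4.08588129e-02,  7.47217814e-05]), 'position': array([0.19753124, 0.61910524, 0.40396265]), 'ee_rot': array([[-3.10592643e-04,  3.03938984e-01,  9.52691449e-01],
       [-1.39412448e-03,  9.52690438e-01, -3.03939116e-01],
       [-9.99998980e-01, -1.42257173e-03,  1.27830137e-04]]), 'ft_force': array([-1.86731190e-01,  4.39867910e-01, -4.01193709e-04]), 'torque': array([ 0.02294159, -0.02859461, -0.02673727]), 'grip_width': 0.08706918524064182}
```

View pics/top0.png

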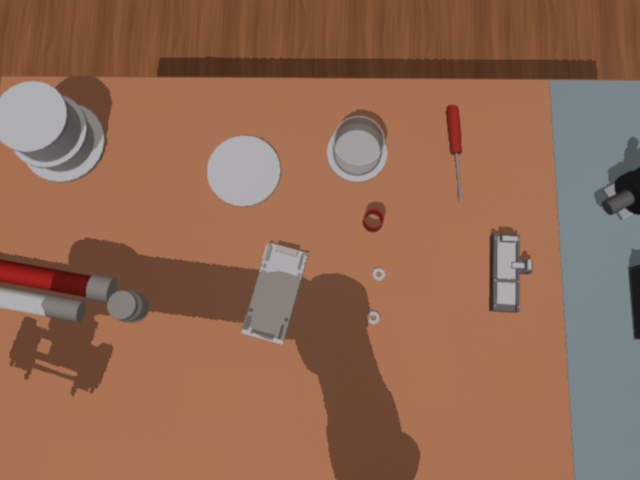

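View pics/side0.png

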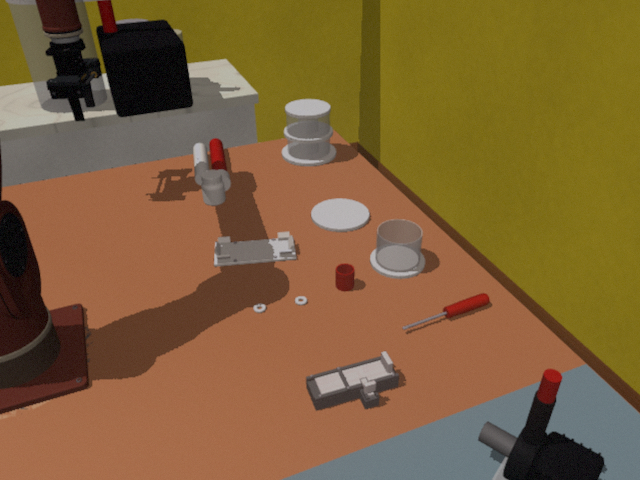

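```bash
python3 - <<'E'
import cv2,numpy as np
t=cv2.imread("pics/top0.png");s=cv2.imread("pics/side0.png")
a=cv2.resize(t[220:325,475:550],None,fx=5,fy=5,interpolation=2)
b=cv2.resize(t[230:350,230:320],None,fx=4.4,fy=4.4,interpolation=2)
def fit(x):
    c=np.zeros((560,400,3),np.uint8);x=x[:560,:400];c[:x.shape[0],:x.shape[1]]=x;return c
cv2.imwrite("pics/z1.png",np.hstack([fit(a),fit(b)]))
a=cv2.resize(s[345:415,295:410],None,fx=4.5,fy=4.5,interpolation=2)
b=cv2.resize(s[225:275,205:305],None,fx=5,fy=5,interpolation=2)
c=np.zeros((600,600,3),np.uint8);c[:a.shape[0],:a.shape[1]]=a;c[330:330+b.shape[0],:b.shape[1]]=b
cv2.imwrite("pics/z2.png",c)
E
cat > h.py <<'E'
from workcell import env,cams
import numpy as np,cv2
def proj(n,P):
    c=cams.calibration(n);p=(np.atleast_2d(P)-c['eye'])@c['orientation'];q=p@c['intrinsics'].T;return q[:,:2]/q[:,2:]
def ray(n,uv,z):
    c=cams.calibration(n);uv=np.atleast_2d(uv).astype(float)
    d=np.c_[uv,np.ones(len(uv))]@np.linalg.inv(c['intrinsics']).T@c['orientation'].T
    return c['eye']+d*((z-c['eye'][2])/d[:,2])[:,None]
E
python3 -c "
from h import *
print(proj('top',[[.198,.619,.22]]))"
```

```text
[[-42.25016239 471.81575993]]
```

View pics/z1.png

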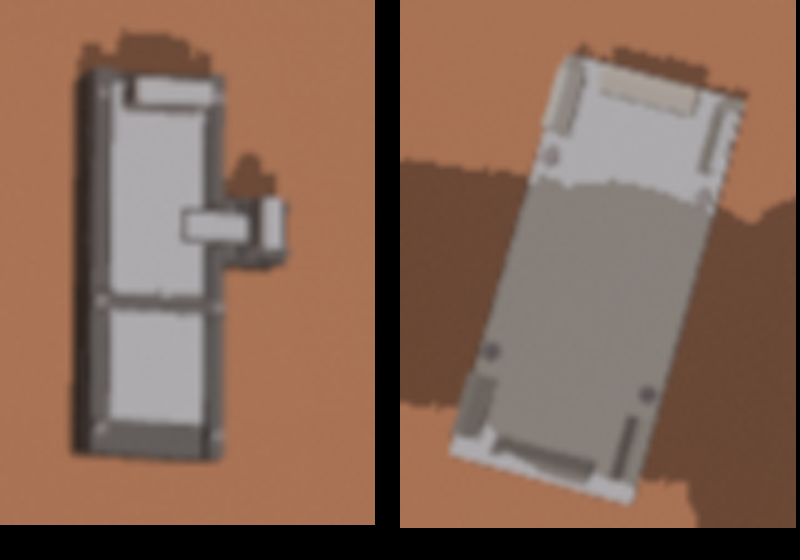

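View pics/z2.png

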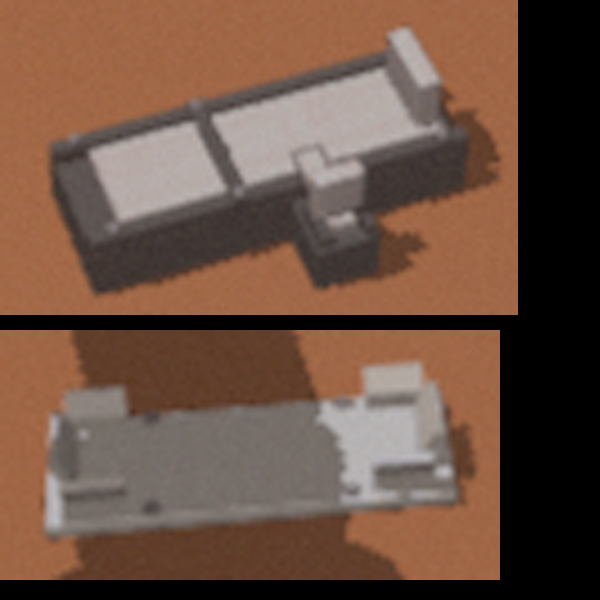

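```bash
python3 - <<'E'
from h import *
t=cv2.imread("pics/top0.png");s=cv2.imread("pics/side0.png")
# cradle
c=np.array([[172,53],[347,97],[233,503],[50,455]])/4.4+230
w=ray('top',c,.008);print('cradle',w.round(4),w.mean(0),[np.linalg.norm(w[i]-w[(i+1)%4]) for i in range(4)])
for a,b in((3,0),(2,1)):
    d=w[b]-w[a];print(np.degrees(np.arctan2(d[1],d[0])))
cs=np.array([[50,415-330],[437,380-330],[458,500-330],[47,535-330]])/5+[205,225]
ws=ray('side',cs,.008);print('cradle side',ws.round(4),ws.mean(0))
v=np.array([[97,73],[222,77],[221,460],[94,455]])/5+[475,220]
w=ray('top',v,.028);print('valve',w.round(4),w.mean(0),[np.linalg.norm(w[i]-w[(i+1)%4]) for i in range(4)])
for a,b in((3,0),(2,1)):
    d=w[b]-w[a];print(np.degrees(np.arctan2(d[1],d[0])))
# gate tab top, lock top
print(ray('top',np.array([175,89])/5+[475,220],.051),ray('top',np.array([272,223])/5+[475,220],.047))
vs=np.array([[55,148],[97,238],[465,135]])/4.5+[295,345]
print('side valve',ray('side',vs,.025))
print(ray('side',np.array([[412,62],])/4.5+[295,345],.051),ray('side',np.array([[333,165]])/4.5+[295,345],.047))
# red/blue masks etc
for n,uv in dict(cup=(357,153),cover=(244,171),pipe=(374,220),wa=(379,274),wb=(374,318),drv=(457,150),jar=(125,305)).items(): print(n,ray('top',uv,.01)[0].round(3))
E
```

```text
cradle [[0.594  0.1709 0.008 ]
 [0.5744 0.0915 0.008 ]
 [0.3941 0.1393 0.008 ]
 [0.4143 0.2203 0.008 ]] [0.4942112  0.15549496 0.008     ] [np.float64(0.0817704204736612), np.float64(0.18654761094321967), np.float64(0.08343855222675585), np.float64(0.18635083063428307)]
-15.360498656993784
-14.84655213981574
cradle side [[0.4153 0.2213 0.008 ]
 [0.5937 0.1767 0.008 ]
 [0.5696 0.0815 0.008 ]
 [0.3925 0.1291 0.008 ]] [0.49279997 0.15214692 0.008     ]
valve [[ 0.6083 -0.2724  0.028 ]
 [ 0.6071 -0.3213  0.028 ]
 [ 0.458  -0.3133  0.028 ]
 [ 0.4596 -0.2648  0.028 ]] [ 0.53323815 -0.29291993  0.028     ] [np.float64(0.048905609526523), np.float64(0.14927943790789408), np.float64(0.04855249164616858), np.float64(0.14896052130204981)]
-2.9224536483413686
-3.055357123898795
[[ 0.59807615 -0.29571779  0.051     ]] [[ 0.54701941 -0.33147095  0.047     ]]
side valve [[ 0.4622864  -0.26628546  0.025     ]
 [ 0.46118056 -0.31165686  0.025     ]
 [ 0.60744039 -0.32107325  0.025     ]]
[[ 0.59361004 -0.30144503  0.051     ]] [[ 0.54579872 -0.33143844  0.047     ]]
cup [ 0.779 -0.004  0.01 ]
cover [0.74  0.225 0.01 ]
pipe [ 0.64  -0.038  0.01 ]
wa [ 0.531 -0.047  0.01 ]
wb [ 0.446 -0.037  0.01 ]
drv [ 0.787 -0.209  0.01 ]
jar [0.467 0.449 0.01 ]
```

Request:
carry_out(series=[[[0,0,0.03],[0.022,-0.033,0],1],[[0,0,0.03],[0.022,-0.033,0],1],[[0,0,0.03],[0.022,-0.033,0],1],[[0,0,0.03],[0.022,-0.033,0],1],[[0,0,0.03],[0.022,-0.033,0],1],[[0,0,0.03],[0.022,-0.033,0],1],[[0,0,0.03],[0.022,-0.033,0],1],[[0,0,0.03],[0.022,-0.033,0],1]], squeeze=50)

```text
time_s: 0.77
position: [0.3742, 0.3533, 0.4046]
ee_rot: [[-0.0, 0.067, 0.998], [-0.0, 0.998, -0.067], [-1.0, -0.0, -0.0]]
ft_force: [0.4, 0.6, 0.6]
grip_width: 0.0867
```

Request:
carry_out(series=[[[0,0,0.002],[0.014,-0.038,0],1],[[0,0,0.002],[0.014,-0.038,0],1],[[0,0,0.002],[0.014,-0.038,0],1],[[0,0,0.002],[0.014,-0.038,0],1],[[0,0,0.002],[0.014,-0.038,0],1],[[0,0,0.002],[0.014,-0.038,0],1],[[0,0,0.002],[0.014,-0.038,0],1],[[0,0,0],[0.014,-0.038,0],1]])

```text
time_s: 1.43
position: [0.4856, 0.0491, 0.4047]
ee_rot: [[0.0, 0.055, 0.999], [0.0, 0.999, -0.055], [-1.0, 0.0, 0.0]]
ft_force: [0.3, 0.2, -0.1]
grip_width: 0.0873
```

Request:
carry_out(series=[[[0,0,0],[0.003,-0.04,-0.01],1],[[0,0,0],[0.003,-0.04,-0.01],1],[[0,0,0],[0.003,-0.04,-0.01],1],[[0,0,0],[0.003,-0.04,-0.01],1],[[0,0,0],[0.003,-0.04,-0.01],1],[[0,0,0],[0.003,-0.04,-0.01],1],[[0,0,0],[0.003,-0.04,-0.01],1],[[0,0,0],[0.003,-0.04,-0.01],1]])

```text
time_s: 2.1
position: [0.5094, -0.2704, 0.3241]
ee_rot: [[0.0, 0.054, 0.999], [0.0, 0.999, -0.054], [-1.0, 0.0, 0.0]]
ft_force: [0.5, 0.2, 0.3]
grip_width: 0.0874
```

Request:
carry_out(series=[[[0,0,0],[0.003,-0.011,-0.012],1],[[0,0,0],[0.003,-0.0105,-0.012],1],[[0,0,0],[0,0,-0.014],1],[[0,0,0],[0,0,-0.014],1],[[0,0,0],[0,0,-0.014],1],[[0,0,0],[0,0,-0.014],1],[[0,0,0],[0,0,-0.014],1],[[0,0,0],[0,0,0],1]])

```text
time_s: 2.77
position: [0.5148, -0.2891, 0.2277]
ee_rot: [[-0.004, 0.054, 0.999], [0.002, 0.999, -0.054], [-1.0, 0.001, -0.004]]
ft_force: [-1.0, 1.6, -0.4]
grip_width: 0.0869
```

```bash
python3 - <<'E'
from h import *
print(env.get_obs()['position'])
s=cams.get_image('side');t=cams.get_image('top')
a=cv2.resize(s[300:440,270:430],None,fx=3.5,fy=3.5,interpolation=2)[:500,:400+160]
cv2.imwrite('pics/s1.png',a);cv2.imwrite('pics/t1.png',cv2.resize(t[180:340,440:600],None,fx=3,fy=3,interpolation=2))
E
```

```text
[ 0.51482185 -0.28908096  0.22770242]
```

View pics/s1.png

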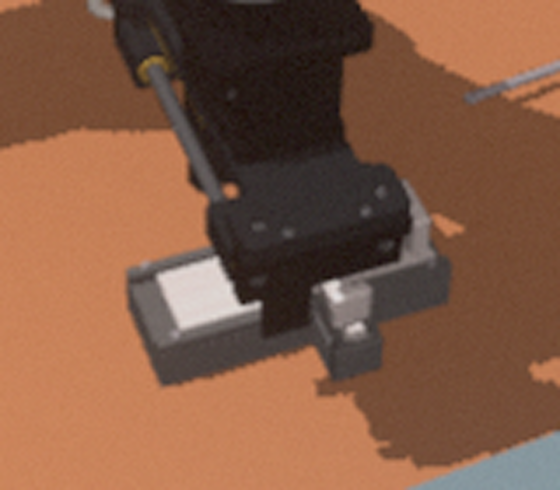

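View pics/t1.png

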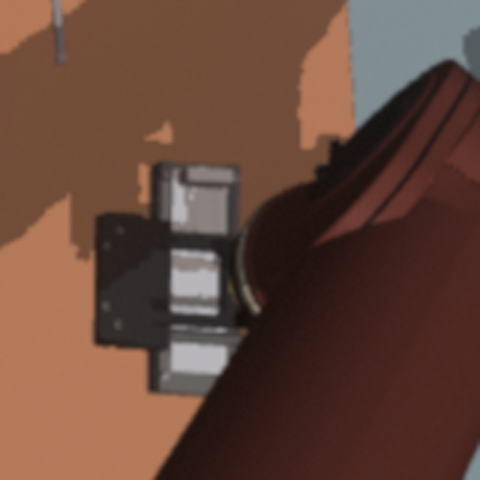

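```bash
python3 - <<'E'
from h import *
o=env.get_obs()
for k in('position','ee_rot','ft_force','qpos','joint_velocities'):print(k,np.round(o[k],4))
E
```

```text
position [ 0.5155 -0.29    0.2304]
ee_rot [[-9.000e-04  5.450e-02  9.985e-01]
 [ 2.000e-04  9.985e-01 -5.450e-02]
 [-1.000e+00  1.000e-04 -1.000e-03]]
ft_force [-0.4272  0.1741  0.5497]
qpos [ -9.0077  25.9225  42.5052 104.7642 -20.5247  57.3071 128.816 ]
joint_velocities [-0.1729 -1.1301  0.6864 -1.0835  0.1435  0.318  -0.1765]
```

Request:
carry_out(series=[[[0,0,0],[0,-0.0015,-0.008],1],[[0,0,0],[0,0,-0.009],1],[[0,0,0],[0,0,-0.009],1],[[0,0,0],[0,0,-0.009],1],[[0,0,0],[0,0,-0.006],1],[[0,0,0],[0,0,-0.0025],1],[[0,0,0],[0,0,0],1],[[0,0,0],[0,0,0],1]])

```text
time_s: 3.53
position: [0.5155, -0.2919, 0.1872]
ee_rot: [[-0.0, 0.055, 0.998], [-0.0, 0.998, -0.055], [-1.0, -0.0, -0.0]]
ft_force: [-0.4, 0.4, 0.1]
grip_width: 0.0867
```

Request:
carry_out(series=[[[0,0,0],[0,0,0],0.6],[[0,0,0],[0,0,0],0.5],[[0,0,0],[0,0,0],0.3],[[0,0,0],[0,0,0],0],[[0,0,0],[0,0,0],0],[[0,0,0],[0,0,0],0],[[0,0,0],[0,0,0],0],[[0,0,0],[0,0,0],0]], squeeze=50)

```text
time_s: 4.2
position: [0.5156, -0.2914, 0.1873]
ee_rot: [[-0.0, 0.054, 0.999], [0.001, 0.999, -0.054], [-1.0, 0.001, -0.0]]
ft_force: [-0.9, 2.2, 4.1]
grip_width: 0.0513
```

Request:
carry_out(series=[[[0,0,0],[0,0,0.005],0],[[0,0,0],[0,0,0.012],0],[[0,0,0],[0,0,0.018],0],[[0,0,0],[0,0,0.02],0],[[0,0,0],[0,0,0.02],0],[[0,0,0],[0,0,0.015],0],[[0,0,0],[0,0,0.007],0],[[0,0,0],[0,0,0],0]])

```text
time_s: 4.87
position: [0.5158, -0.2923, 0.2861]
ee_rot: [[0.003, 0.055, 0.998], [-0.001, 0.998, -0.055], [-1.0, -0.001, 0.003]]
ft_force: [0.9, -0.4, -5.2]
grip_width: 0.0518
```

```bash
python3 - <<'E'
from h import *
s=cams.get_image('side')
cv2.imwrite('pics/s2.png',cv2.resize(s[220:420,250:450],None,fx=3,fy=3,interpolation=2))
o=env.get_obs();print(o['ft_force'],o['torque'],o['grip_width'],o['position'])
E
```

```text
[ 0.34452732 -0.13109005 -5.95929426] [0.10291982 0.18117197 0.03509782] 0.05140821655360162 [ 0.51549926 -0.29186701  0.28475293]
```

View pics/s2.png

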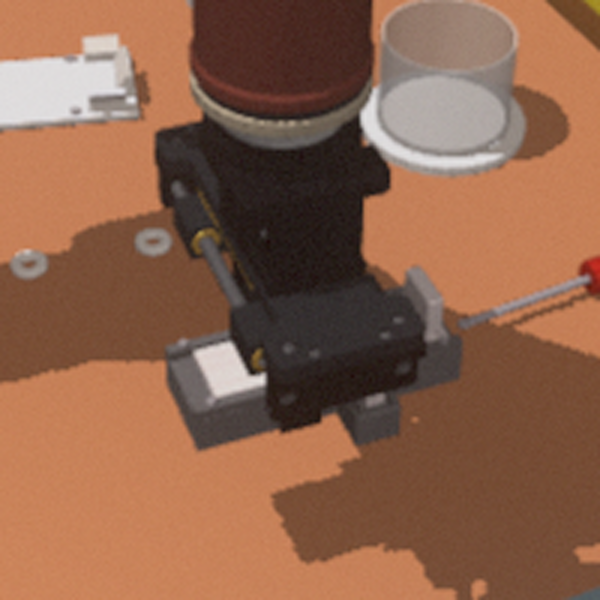

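Request:
carry_out(series=[[[0,0,-0.018],[-0.0035,0.02,0],0],[[0,0,-0.018],[-0.0035,0.03,0],0],[[0,0,-0.018],[-0.0035,0.04,0],0],[[0,0,-0.018],[-0.0035,0.04,0],0],[[0,0,-0.018],[-0.0035,0.04,0],0],[[0,0,-0.018],[-0.0035,0.04,0],0],[[0,0,-0.018],[-0.0035,0.04,0],0],[[0,0,-0.018],[-0.0035,0.04,0],0]])

```text
time_s: 5.58
position: [0.4863, 0.0, 0.2833]
ee_rot: [[-0.001, 0.198, 0.98], [-0.0, 0.98, -0.198], [-1.0, -0.001, -0.001]]
ft_force: [2.0, -0.2, -5.4]
grip_width: 0.0514
```

Request:
carry_out(series=[[[0,0,-0.012],[-0.0025,0.04,-0.01],0],[[0,0,-0.012],[-0.0025,0.04,-0.01],0],[[0,0,-0.012],[-0.002,0.035,-0.01],0],[[0,0,-0.012],[-0.002,0.025,-0.01],0],[[0,0,-0.012],[-0.002,0.015,0],0],[[0,0,-0.005],[0,0.007,0],0],[[0,0,0],[0,0,0],0],[[0,0,0],[0,0,0],0]])

```text
time_s: 6.25
position: [0.4767, 0.1592, 0.244]
ee_rot: [[-0.0, 0.261, 0.965], [-0.001, 0.965, -0.261], [-1.0, -0.001, -0.0]]
ft_force: [-0.3, -0.1, -5.7]
grip_width: 0.0518
```

```bash
python3 - <<'E'
from h import *
s=cams.get_image('side');t=cams.get_image('top')
cv2.imwrite('pics/s3r.png',s);cv2.imwrite('pics/t3r.png',t)
cv2.imwrite('pics/s3.png',cv2.resize(s[160:320,160:340],None,fx=4,fy=3.7,interpolation=2))
cv2.imwrite('pics/t3.png',cv2.resize(t[210:360,210:350],None,fx=4,fy=4,interpolation=2))
o=env.get_obs();print(o['ft_force'],o['torque'],o['grip_width'],o['position'],o['ee_rot'])
E
```

```text
[-0.23306117  0.02239028 -5.10453008] [0.00799899 0.10210565 0.03445082] 0.051551238465252607 [0.47687461 0.158505   0.24429126] [[ 8.46498634e-05  2.62772728e-01  9.64857754e-01]
 [-4.80801901e-04  9.64857657e-01 -2.62772659e-01]
 [-9.99999881e-01 -4.41661773e-04  2.08016696e-04]]
```

View pics/s3.png

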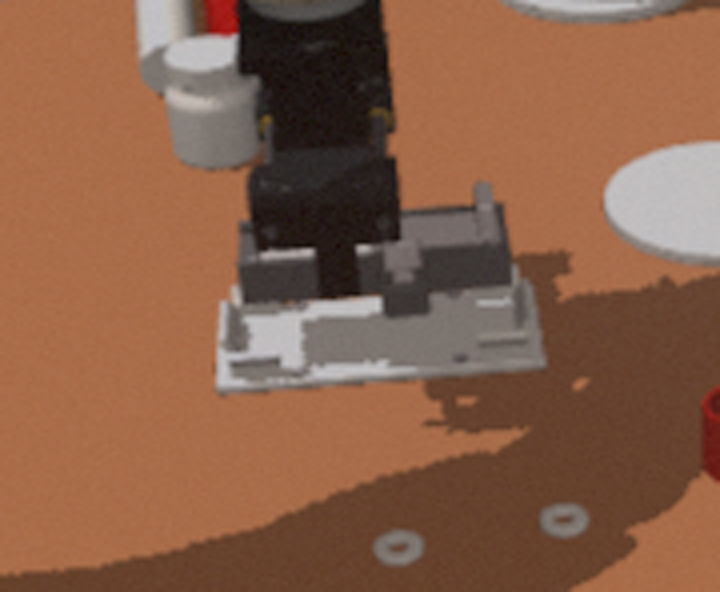

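View pics/t3.png

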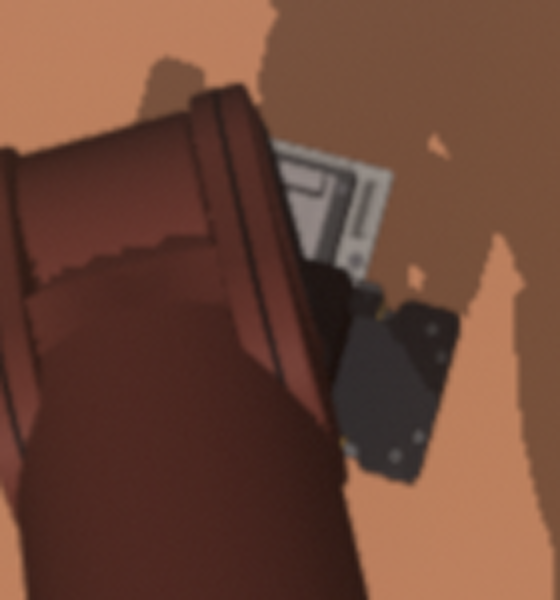

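```bash
cat >> h.py <<'E'
def vpts(o,yaw,P):
    c,s=np.cos(yaw),np.sin(yaw);return np.asarray(P,float)@np.array([[c,s,0],[-s,c,0],[0,0,1]])+o
E
python3 - <<'E'
from h import *
s=cv2.imread('pics/s3r.png');t=cv2.imread('pics/t3r.png')
yaw=np.radians(164.77)
vx=np.array([np.cos(yaw),np.sin(yaw),0])
o=np.array([.4769,.1585,.057])-.0178*vx
print(o)
V=[[75,26,0],[75,26,28],[-75,26,0],[-75,26,28],[-68,15,51],[-68,-15,51],[-58,15,51],[-15,52,0],[-25,34,47],[-5,42,47],[-28,52,22]]
C=[[93,42,0],[93,-42,0],[-93,-42,0],[-93,42,0]]
def draw(img,n,r,fx,fy,f):
    z=cv2.resize(img[r[0]:r[1],r[2]:r[3]],None,fx=fx,fy=fy,interpolation=2)
    for P,oo,ya,col in((V,o,yaw,(0,255,0)),(C,np.array([.4942,.1555,.008]),np.radians(164.9),(255,0,0))):
        for u,v in proj(n,vpts(oo,ya,np.array(P)/1000)):
            cv2.circle(z,(int((u-r[2]+.5)*fx),int((v-r[0]+.5)*fy)),2,col,-1)
    cv2.imwrite(f,z)
draw(s,'side',(190,280,205,305),7.5,6.5,'pics/s3d.png')
draw(t,'top',(230,350,230,320),5,5,'pics/t3d.png')
E
```

```text
[0.49407485 0.15382404 0.057     ]
```

View pics/s3d.png

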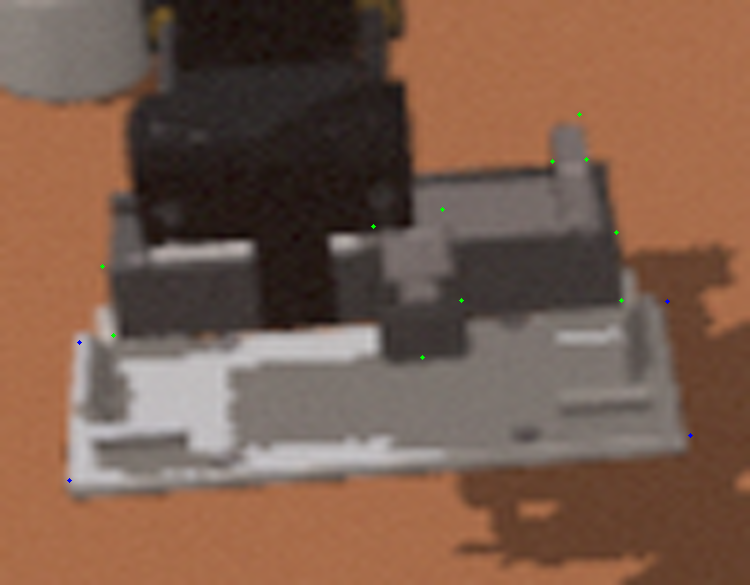

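View pics/t3d.png

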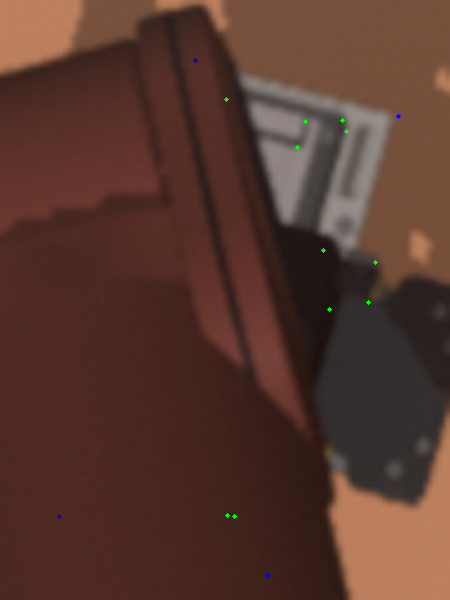

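```bash
python3 - <<'E'
from h import *
t=cv2.imread('pics/t3r.png');s=cv2.imread('pics/s3r.png')
z=cv2.resize(t[240:296,270:320],None,fx=10,fy=10,interpolation=2)
z=cv2.convertScaleAbs(z,alpha=1.5)
cv2.imwrite('pics/t3e.png',z)
t0=cv2.imread('pics/top0.png')
cv2.imwrite('pics/t0e.png',cv2.resize(t0[238:348,238:312],None,fx=7,fy=5.4,interpolation=2))
E
```

```text
(no output)
```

View pics/t3e.png

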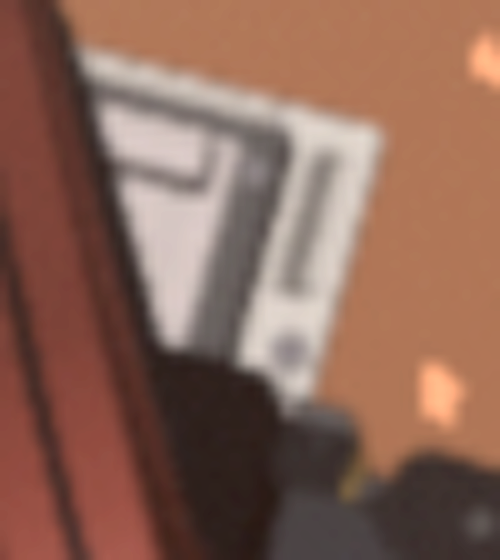

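View pics/t0e.png

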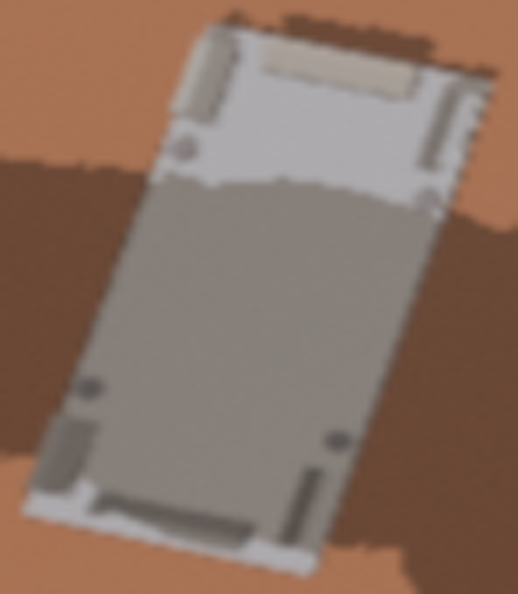

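```bash
python3 - <<'E'
from h import *
f=lambda p:(np.array(p)+.5)/10-.5+[270,240]
c=ray('top',[f(p) for p in [(382,128),(310,400),(80,50)]],.008)
for zz in(.079,.085):
    v=ray('top',[f(p) for p in [(288,135),(241,360),(95,82)]],zz)
    yaw=np.radians(164.8);vx=np.array([np.cos(yaw),np.sin(yaw),0]);vy=np.array([-vx[1],vx[0],0])
    for w in(c,v):
        print(w.round(4),[ (round(p@vx,4),round(p@vy,4)) for p in w], np.degrees(np.arctan2(*(w[0]-w[1])[[1,0]])))
g=lambda p:(np.array(p)+.5)/[7,5.4]-.5+[238,238]
w=ray('top',[g(p) for p in [(208,25),(494,75),(315,575),(22,512)]],.008)
print(w.round(4),w.mean(0)); 
print([np.linalg.norm(w[i]-w[(i+1)%4]) for i in range(4)])
for a,b in((3,0),(2,1)):
    d=w[b]-w[a];print(np.degrees(np.arctan2(d[1],d[0])))
E
```

```text
[[0.5738 0.0937 0.008 ]
 [0.5196 0.1072 0.008 ]
 [0.5891 0.154  0.008 ]] [(np.float64(-0.5291), np.float64(-0.2409)), (np.float64(-0.4733), np.float64(-0.2397)), (np.float64(-0.5281), np.float64(-0.303))] -13.97785160699201
[[0.5616 0.1088 0.079 ]
 [0.5194 0.1169 0.079 ]
 [0.5714 0.145  0.079 ]] [(np.float64(-0.5134), np.float64(-0.2522)), (np.float64(-0.4706), np.float64(-0.249)), (np.float64(-0.5134), np.float64(-0.2898))] -10.818542144336242
[[0.5738 0.0937 0.008 ]
 [0.5196 0.1072 0.008 ]
 [0.5891 0.154  0.008 ]] [(np.float64(-0.5291), np.float64(-0.2409)), (np.float64(-0.4733), np.float64(-0.2397)), (np.float64(-0.5281), np.float64(-0.303))] -13.97785160699201
[[0.5607 0.1085 0.085 ]
 [0.5187 0.1165 0.085 ]
 [0.5704 0.1445 0.085 ]] [(np.float64(-0.5127), np.float64(-0.2517)), (np.float64(-0.47), np.float64(-0.2485)), (np.float64(-0.5126), np.float64(-0.2891))] -10.81854214433626
[[0.5936 0.1745 0.008 ]
 [0.5755 0.093  0.008 ]
 [0.3946 0.1401 0.008 ]
 [0.4162 0.2216 0.008 ]] [0.49498739 0.15726903 0.008     ]
[np.float64(0.08351141218895015), np.float64(0.18701265131034614), np.float64(0.08435296176410377), np.float64(0.1835544826475825)]
-14.868080570762503
-14.588618849928988
```

Request:
carry_out(series=[[[0,0,0],[0,0.002,0],0],[[0,0,0],[0,0.002,-0.002],0],[[0,0,0],[0,0,-0.004],0],[[0,0,0],[0,0,-0.004],0],[[0,0,0],[0,0,-0.004],0],[[0,0,0],[0,0,-0.003],0],[[0,0,0],[0,0,-0.001],0],[[0,0,0],[0,0,0],0]])

```text
time_s: 7.02
position: [0.4764, 0.1641, 0.2258]
ee_rot: [[-0.001, 0.261, 0.965], [-0.001, 0.965, -0.261], [-1.0, -0.001, -0.0]]
ft_force: [0.3, 0.8, -4.9]
grip_width: 0.0519
```

```bash
python3 - <<'E'
from h import *
s=cams.get_image('side');t=cams.get_image('top')
cv2.imwrite('pics/s4.png',cv2.resize(s[190:280,205:305],None,fx=7.5,fy=6.5,interpolation=2))
cv2.imwrite('pics/t4.png',cv2.convertScaleAbs(cv2.resize(t[240:296,270:320],None,fx=10,fy=10,interpolation=2),alpha=1.5))
o=env.get_obs();print(o['ft_force'],o['torque'],o['grip_width'],o['position'])
E
```

```text
[ 0.67107757  0.29194702 -5.50436823] [ 0.09816352  0.16544033 -0.01962595] 0.051684947158254425 [0.47661528 0.1642114  0.22625679]
```

View pics/s4.png

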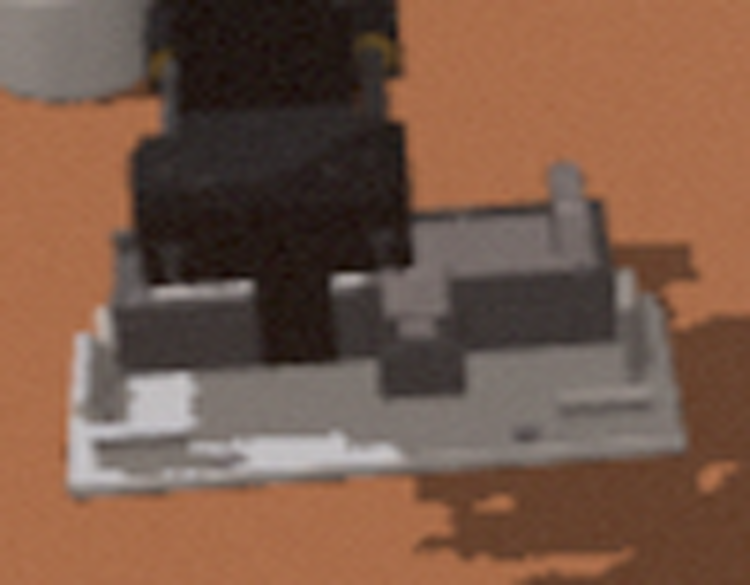

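View pics/t4.png

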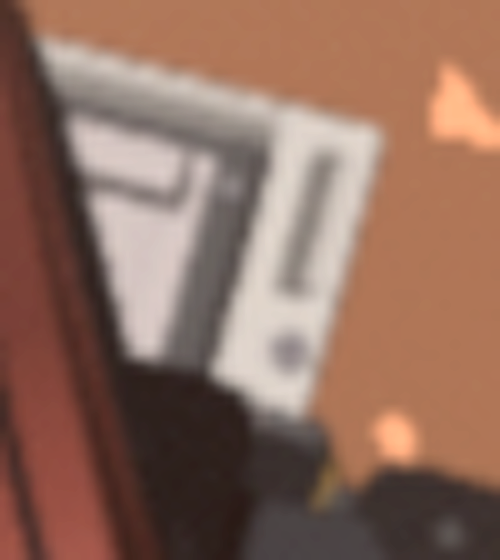

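```bash
python3 - <<'E'
from h import *
f=lambda p:(np.array(p)+.5)/10-.5+[270,240]
c=ray('top',[f(p) for p in [(382,128),(310,400),(80,50)]],.008)
v=ray('top',[f(p) for p in [(268,148),(212,375),(80,98)]],.067)
yaw=np.radians(164.9);vx=np.array([np.cos(yaw),np.sin(yaw),0]);vy=np.array([-vx[1],vx[0],0])
for w in(c,v): print([ (round(p@vx,4),round(p@vy,4)) for p in w])
o=np.array([.4766,.1642,0]);print(o@vx-.0178,o@vy)
E
```

```text
[(np.float64(-0.5296), np.float64(-0.24)), (np.float64(-0.4738), np.float64(-0.2389)), (np.float64(-0.5286), np.float64(-0.3021))]
[(np.float64(-0.5121), np.float64(-0.2554)), (np.float64(-0.468), np.float64(-0.2536)), (np.float64(-0.5118), np.float64(-0.2922))]
-0.4351694155579158 -0.28268705480945505
```

Request:
carry_out(series=[[[0,0,0],[0,0,-0.003],0],[[0,0,0],[0,0,-0.005],0],[[0,0,0],[0,0,-0.005],0],[[0,0,0],[0,0,-0.005],0],[[0,0,0],[0,0,-0.004],0],[[0,0,0],[0,0,-0.003],0],[[0,0,0],[0,0,-0.002],0],[[0,0,0],[0,0,0],0]])

```text
time_s: 7.78
position: [0.4764, 0.1642, 0.1987]
ee_rot: [[-0.001, 0.261, 0.965], [-0.001, 0.965, -0.261], [-1.0, -0.001, -0.0]]
ft_force: [0.6, 0.9, -5.5]
grip_width: 0.0514
```

Request:
carry_out(series=[[[0,0,0],[0,0,-0.001],0],[[0,0,0],[0,0,-0.001],0],[[0,0,0],[0,0,-0.001],0],[[0,0,0],[0,0,-0.0005],0],[[0,0,0],[0,0,0],0],[[0,0,0],[0,0,0],0],[[0,0,0],[0,0,0],0],[[0,0,0],[0,0,0],0]])

```text
time_s: 8.45
position: [0.4766, 0.1642, 0.1958]
ee_rot: [[0.0, 0.261, 0.965], [0.0, 0.965, -0.261], [-1.0, 0.0, 0.0]]
ft_force: [0.4, 0.4, -5.3]
grip_width: 0.0521
```

```bash
python3 - <<'E'
from h import *
s=cams.get_image('side')
cv2.imwrite('pics/s5.png',cv2.resize(s[190:280,205:305],None,fx=7.5,fy=6.5,interpolation=2))
o=env.get_obs();print(o['ft_force'],o['torque'],o['grip_width'],o['position'])
E
```

```text
[ 0.38297784 -0.17651892 -5.25412793] [ 0.06880134  0.12419637 -0.03297643] 0.05125518682818046 [0.47655825 0.1642376  0.19579797]
```

View pics/s5.png

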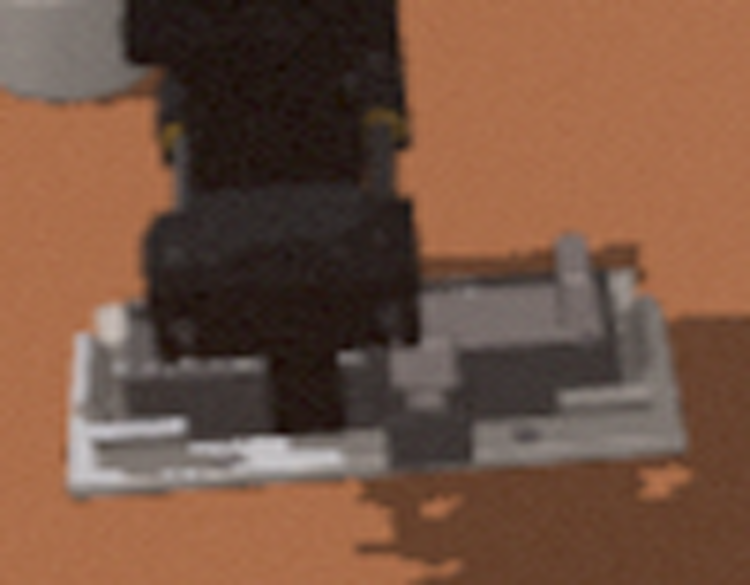

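Request:
carry_out(series=[[[0,0,0],[0,0,-0.0005],0],[[0,0,0],[0,0,-0.0005],0],[[0,0,0],[0,0,0],0],[[0,0,0],[0,0,0],0],[[0,0,0],[0,0,0],0],[[0,0,0],[0,0,0],0],[[0,0,0],[0,0,0],0],[[0,0,0],[0,0,0],0]])

```text
time_s: 9.17
position: [0.4766, 0.1642, 0.1952]
ee_rot: [[-0.0, 0.261, 0.965], [0.0, 0.965, -0.261], [-1.0, 0.0, -0.0]]
ft_force: [-4.3, -1.9, 6.1]
grip_width: 0.0515
```

Request:
carry_out(series=[[[0,0,0],[0,0,0],0.62],[[0,0,0],[0,0,0],0.7],[[0,0,0],[0,0,0],0.8],[[0,0,0],[0,0,0],0.8],[[0,0,0],[0,0,0],0.8],[[0,0,0],[0,0,0],0.8],[[0,0,0],[0,0,0.01],0.8],[[0,0,0],[0,0,0.02],0.8]])

```text
time_s: 9.83
position: [0.4757, 0.1639, 0.2238]
ee_rot: [[-0.003, 0.261, 0.965], [-0.002, 0.965, -0.261], [-1.0, -0.003, -0.002]]
ft_force: [0.4, -0.2, 0.8]
grip_width: 0.0697
```

Request:
carry_out(series=[[[0,0,0],[0,0,0.03],0.8],[[0,0,0],[-0.02,0.02,0.03],0.8],[[0,0,0],[-0.02,0.03,0.02],0.8],[[0,0,0],[-0.02,0.03,0.02],0.8],[[0,0,0],[-0.01,0.03,0],0.8],[[0,0,0],[0,0.03,0],0.8],[[0,0,0],[0,0.02,0],0.8],[[0,0,0],[0,0,0],0.8]])

```text
time_s: 10.5
position: [0.4052, 0.3286, 0.3256]
ee_rot: [[0.001, 0.256, 0.967], [0.002, 0.967, -0.256], [-1.0, 0.002, 0.0]]
ft_force: [-1.1, 0.0, -0.8]
grip_width: 0.0692
```

```bash
python3 - <<'E'
from h import *
s=cams.get_image('side');t=cams.get_image('top')
cv2.imwrite('pics/s6r.png',s);cv2.imwrite('pics/t6r.png',t)
cv2.imwrite('pics/s6.png',cv2.resize(s[190:280,205:305],None,fx=7.5,fy=6.5,interpolation=2))
cv2.imwrite('pics/t6.png',cv2.resize(t[220:350,230:330],None,fx=6,fy=4.6,interpolation=2))
o=env.get_obs();print(o['ft_force'],o['position'])
E
```

```text
[-0.902358   -1.07439729 -0.36839139] [0.4064575  0.32448269 0.32513149]
```

View pics/s6.png

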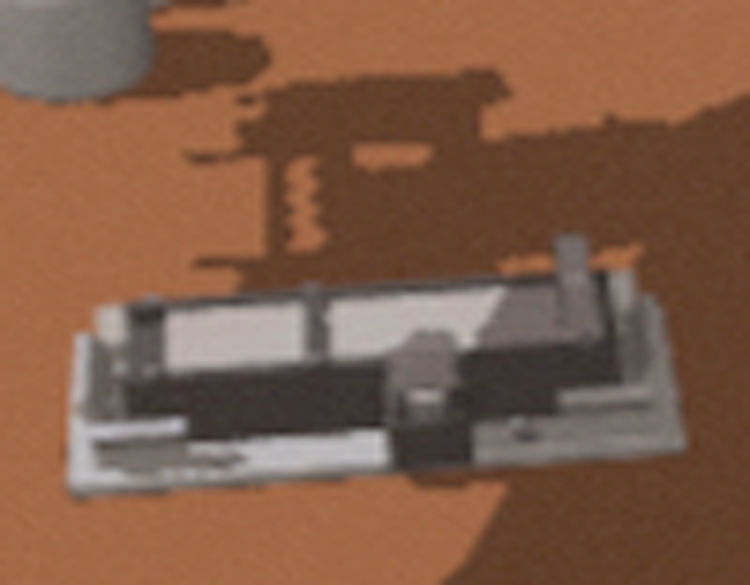

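View pics/t6.png

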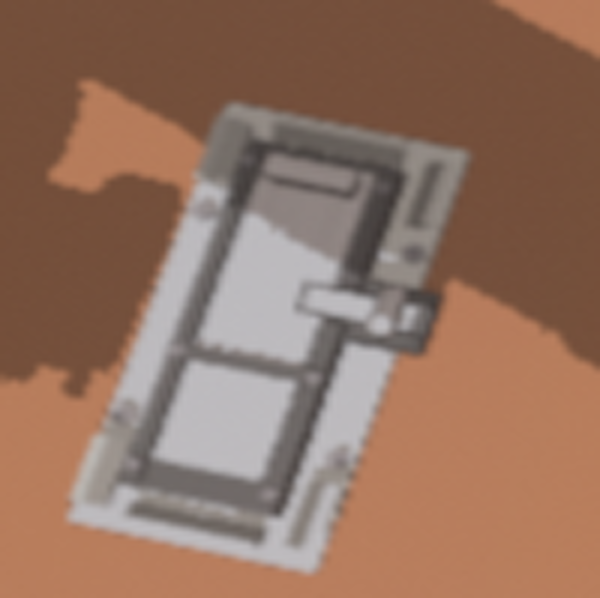

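```bash
python3 - <<'E'
from h import *
o=env.get_obs();print(o['position'],o['ee_rot'][:,1])
s=cv2.imread('pics/s6r.png');t=cv2.imread('pics/t6r.png')
yaw=np.radians(164.9);O=np.array([.4942,.1585,.008])
P=np.array([[-25,34,47],[-5,34,47],[-5,42,47],[-25,42,47],[-68,15,51],[-68,-15,51],[-58,15,51],[-58,-15,51],[-28,52,22],[-2,52,22],[75,26,28],[-75,26,28],[75,-26,28],[-75,-26,28]])/1000
for n,im,r,fx,fy in(('side',s,(200,265,215,300),8,8),('top',t,(220,350,230,330),6,4.6)):
    z=cv2.resize(im[r[0]:r[1],r[2]:r[3]],None,fx=fx,fy=fy,interpolation=2)
    for u,v in proj(n,vpts(O,yaw,P)): cv2.circle(z,(int((u-r[2]+.5)*fx),int((v-r[0]+.5)*fy)),2,(0,255,0),-1)
    cv2.imwrite(f'pics/{n}6d.png',z)
E
```

```text
[0.4064575  0.32448269 0.32513149] [ 2.59837614e-01  9.65652208e-01 -4.77060606e-04]
```

View pics/side6d.png

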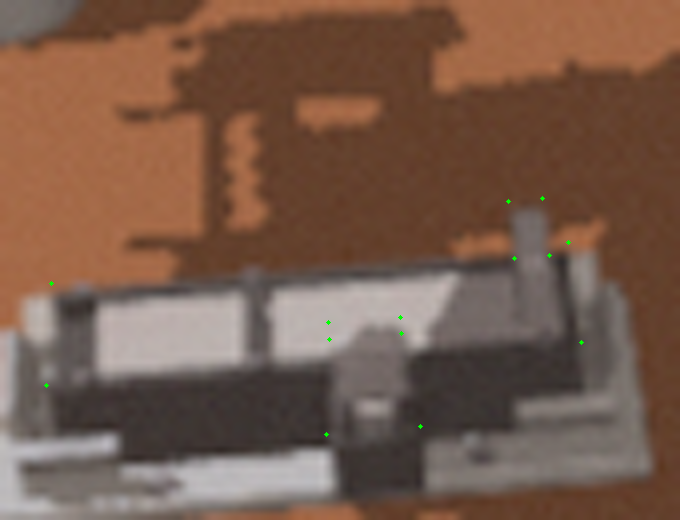

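View pics/top6d.png

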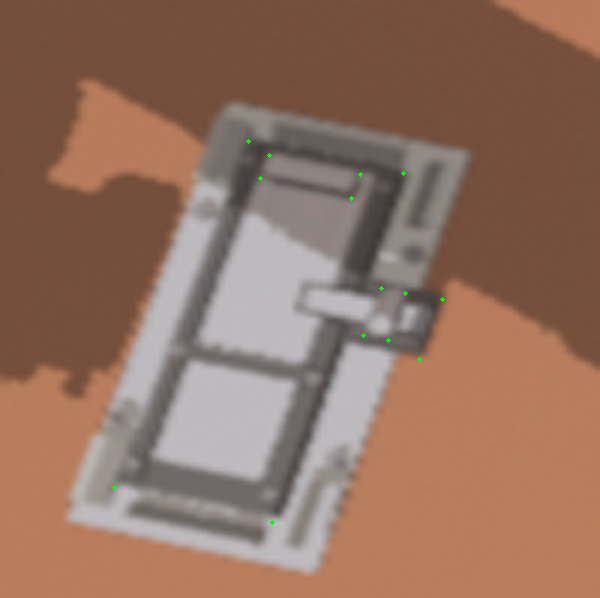

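Request:
carry_out(series=[[[0,0,0],[0.009,-0.0195,0],0.38],[[0,0,0],[0.014,-0.032,0],0.38],[[0,0,0],[0.015,-0.034,0],0.38],[[0,0,0],[0.015,-0.034,-0.01],0.38],[[0,0,0],[0.015,-0.034,-0.01],0.38],[[0,0,0],[0.014,-0.031,-0.01],0.38],[[0,0,0],[0.0075,-0.016,-0.005],0.38],[[0,0,0],[0.003,-0.006,0],0.38]])

```text
time_s: 11.27
position: [0.4994, 0.1126, 0.2892]
ee_rot: [[-0.001, 0.267, 0.964], [-0.002, 0.964, -0.267], [-1.0, -0.002, -0.001]]
ft_force: [-0.9, 0.3, 0.0]
grip_width: 0.034
```

Request:
carry_out(series=[[[0,0,0],[0,0,-0.01],0.38],[[0,0,0],[0,0,-0.012],0.38],[[0,0,0],[0,0,-0.01],0.38],[[0,0,0],[0,0,-0.005],0.38],[[0,0,0],[0,0,0],0.38],[[0,0,0],[0,0,0],0.38],[[0,0,0],[0,0,0],0.38],[[0,0,0],[0,0,0],0.38]])

```text
time_s: 11.93
position: [0.4992, 0.118, 0.2532]
ee_rot: [[0.001, 0.26, 0.966], [0.0, 0.966, -0.26], [-1.0, 0.001, 0.001]]
ft_force: [0.4, -0.3, 1.1]
grip_width: 0.0331
```

```bash
python3 - <<'E'
from h import *
s=cams.get_image('side')
cv2.imwrite('pics/s7.png',cv2.resize(s[190:280,205:305],None,fx=7.5,fy=6.5,interpolation=2))
o=env.get_obs();print(o['ft_force'],o['position'],o['grip_width'])
E
```

```text
[ 0.5781962  -0.21803986  0.04436976] [0.49923451 0.1179288  0.25319534] 0.03310924205195481
```

View pics/s7.png

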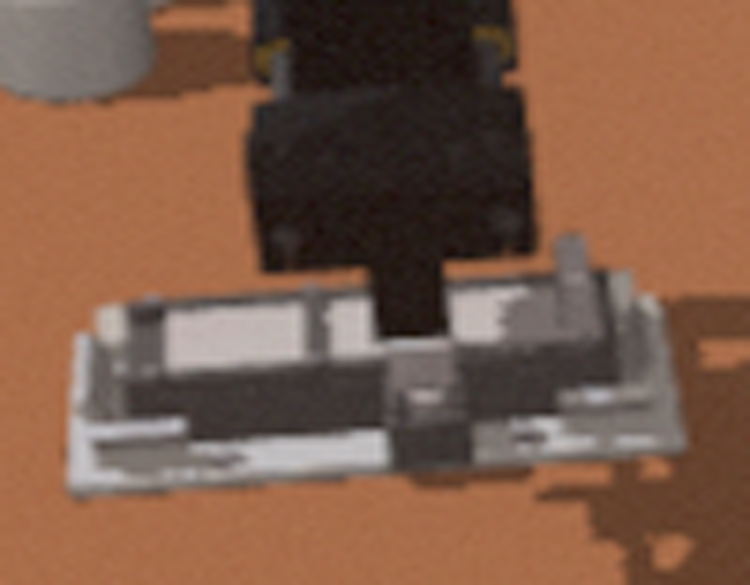

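Request:
carry_out(series=[[[0,0,0],[0.002,0,-0.005],0.38],[[0,0,0],[0,0,-0.008],0.38],[[0,0,0],[0,0,-0.008],0.38],[[0,0,0],[0,0,-0.006],0.38],[[0,0,0],[0,0,-0.003],0.38],[[0,0,0],[0,0,0],0.38],[[0,0,0],[0,0,0],0.38],[[0,0,0],[0,0,0],0.38]])

```text
time_s: 12.65
position: [0.5012, 0.1177, 0.2229]
ee_rot: [[0.0, 0.261, 0.965], [-0.0, 0.965, -0.261], [-1.0, 0.0, 0.0]]
ft_force: [0.1, -0.3, 0.4]
grip_width: 0.0328
```

```bash
python3 - <<'E'
from h import *
s=cams.get_image('side')
cv2.imwrite('pics/s8.png',cv2.resize(s[190:280,205:305],None,fx=7.5,fy=6.5,interpolation=2))
o=env.get_obs();print(o['ft_force'],o['position'],o['grip_width'])
E
```

```text
[-0.19499538 -0.53106234  0.37153937] [0.50121187 0.11771773 0.22300379] 0.03312911353053503
```

View pics/s8.png

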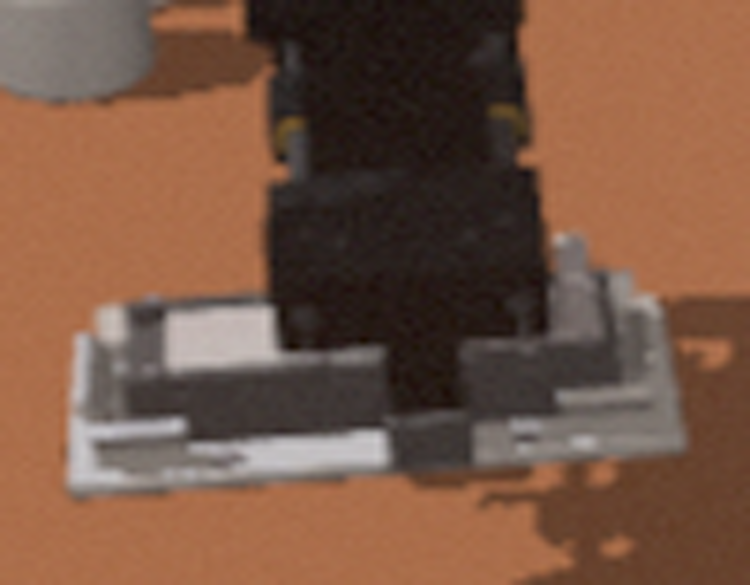

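Request:
carry_out(series=[[[0,0,0],[-0.0005,-0.002,0],0.38],[[0,0,0],[-0.0005,-0.002,0],0.38],[[0,0,0],[-0.0005,-0.002,0],0.38],[[0,0,0],[-0.0005,-0.002,0],0.38],[[0,0,0],[-0.0005,-0.002,0],0.38],[[0,0,0],[-0.0005,-0.002,0],0.38],[[0,0,0],[-0.0005,-0.002,0],0.38],[[0,0,0],[-0.0005,-0.002,0],0.38]])

```text
time_s: 13.37
position: [0.497, 0.1018, 0.2228]
ee_rot: [[0.0, 0.261, 0.965], [0.0, 0.965, -0.261], [-1.0, 0.0, 0.0]]
ft_force: [0.0, 1.2, -0.8]
grip_width: 0.0327
```

Request:
carry_out(series=[[[0,0,0],[-0.0005,-0.002,0],0.38],[[0,0,0],[-0.0005,-0.0015,0],0.38],[[0,0,0],[-0.0005,-0.0015,0],0.38],[[0,0,0],[-0.0003,-0.001,0],0.38],[[0,0,0],[-0.0003,-0.001,0],0.38],[[0,0,0],[0,0,0],0.38],[[0,0,0],[0,0,0],0.38],[[0,0,0],[0,0,0],0.38]])

```text
time_s: 14.03
position: [0.4949, 0.0946, 0.2227]
ee_rot: [[-0.0, 0.261, 0.965], [-0.0, 0.965, -0.261], [-1.0, -0.0, -0.0]]
ft_force: [0.1, 0.5, -0.5]
grip_width: 0.0331
```

```bash
python3 - <<'E'
from h import *
s=cams.get_image('side')
cv2.imwrite('pics/s9.png',cv2.resize(s[190:280,205:305],None,fx=7.5,fy=6.5,interpolation=2))
o=env.get_obs();print(o['ft_force'],o['position'],o['grip_width'])
E
```

```text
[0.40868344 0.7626332  0.06230286] [0.49484804 0.09460004 0.22267842] 0.032928029423407446
```

View pics/s9.png

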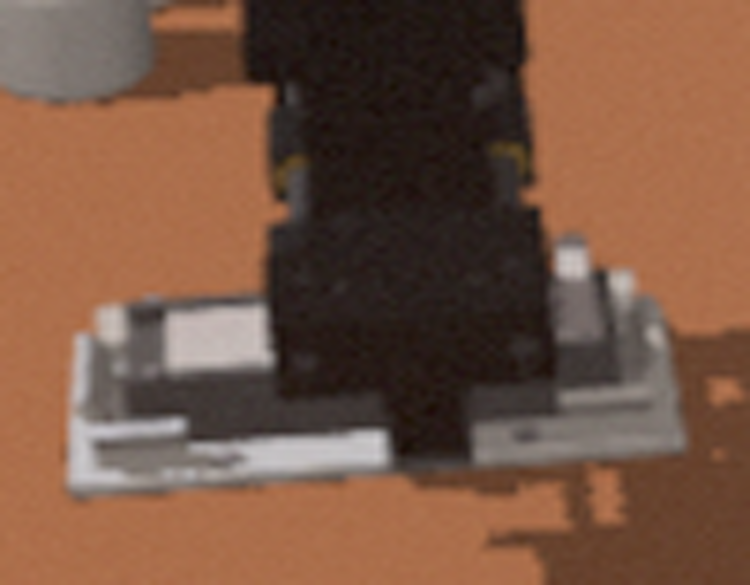

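Request:
carry_out(series=[[[0,0,0],[-0.0001,-0.0005,0],0.38],[[0,0,0],[-0.0001,-0.0005,0],0.38],[[0,0,0],[-0.0001,-0.0005,0],0.38],[[0,0,0],[-0.0001,-0.0005,0],0.38],[[0,0,0],[0,0,0],0.38],[[0,0,0],[0,0,0],0.38],[[0,0,0],[0,0,0],0.38],[[0,0,0],[0,0,0],0.38]])

```text
time_s: 14.75
position: [0.4945, 0.0928, 0.2227]
ee_rot: [[-0.0, 0.261, 0.965], [-0.0, 0.965, -0.261], [-1.0, -0.0, -0.0]]
ft_force: [-0.3, 1.8, -0.6]
grip_width: 0.0331
```

Request:
carry_out(series=[[[0,0,0],[-0.0001,-0.0005,0],0.38],[[0,0,0],[-0.0001,-0.0005,0],0.38],[[0,0,0],[-0.0001,-0.0005,0],0.38],[[0,0,0],[0,0,0],0.38],[[0,0,0],[0,0,0],0.38],[[0,0,0],[0,0,0],0.38],[[0,0,0],[0,0,0],0.38],[[0,0,0],[0,0,0],0.38]])

```text
time_s: 15.42
position: [0.4942, 0.0912, 0.2227]
ee_rot: [[-0.0, 0.261, 0.965], [-0.0, 0.965, -0.261], [-1.0, -0.0, -0.0]]
ft_force: [-0.2, 1.2, -1.6]
grip_width: 0.0331
```

Request:
carry_out(series=[[[0,0,0],[0.0005,0.002,0],0.38],[[0,0,0],[0.0005,0.002,0.005],0.38],[[0,0,0],[0,0,0.02],0.38],[[0,0,0],[0,0,0.035],0.38],[[0,0,0],[0.005,0.02,0.03],0.38],[[0,0,0],[0.005,0.04,0.01],0.38],[[0,0,0],[0.005,0.04,0],0.38],[[0,0,0],[0.005,0.04,0],0.38]])

```text
time_s: 16.08
position: [0.5158, 0.2367, 0.3248]
ee_rot: [[0.002, 0.262, 0.965], [0.002, 0.965, -0.262], [-1.0, 0.003, 0.002]]
ft_force: [0.3, 0.3, -0.5]
grip_width: 0.0329
```

```bash
python3 - <<'E'
from h import *
s=cams.get_image('side');t=cams.get_image('top')
cv2.imwrite('pics/s10r.png',s);cv2.imwrite('pics/t10r.png',t)
cv2.imwrite('pics/s10.png',cv2.resize(s[190:280,205:305],None,fx=7.5,fy=6.5,interpolation=2))
cv2.imwrite('pics/t10.png',cv2.resize(t[220:350,230:330],None,fx=6,fy=4.6,interpolation=2))
o=env.get_obs();print(o['ft_force'],o['position'],o['qpos'])
E
```

```text
[-0.60796683  0.25318257 -0.62881071] [0.51439032 0.24284317 0.32307898] [-58.11977859  14.22773898  33.10083698 102.86837199  -8.59026164
  65.29641547  53.15912198]
```

View pics/s10.png

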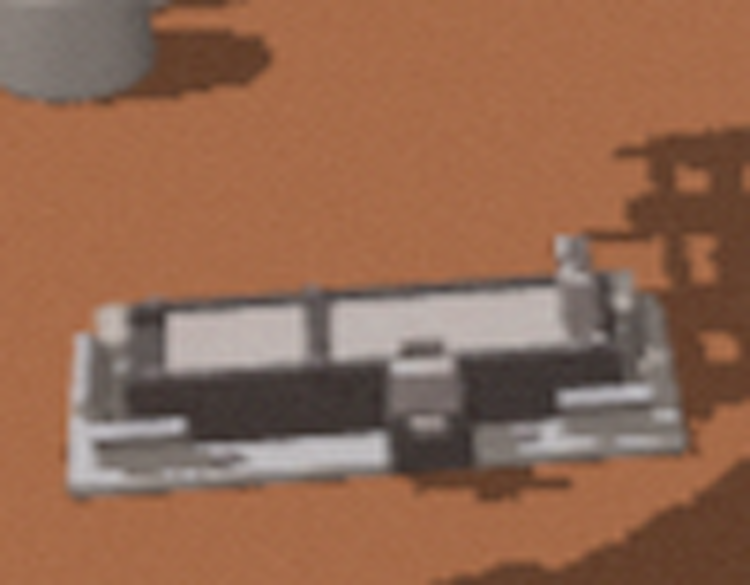

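View pics/t10.png

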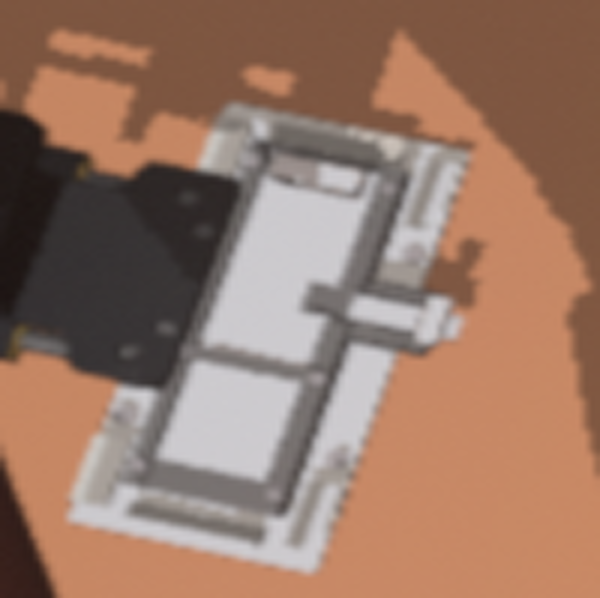

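```bash
python3 - <<'E'
from h import *
a=cv2.imread('pics/t6r.png');b=cv2.imread('pics/t10r.png')
r=(268,300,275,313)
z=np.vstack([cv2.resize(i[r[0]:r[1],r[2]:r[3]],None,fx=9,fy=9,interpolation=2) for i in(a,b)])
yaw=np.radians(164.9);O=np.array([.4942,.1585,.008])
for k,q in((0,0),(1,14),(1,10)):
  P=np.array([[-25,34+q,47],[-5,34+q,47],[-5,42+q,47],[-25,42+q,47]])/1000
  for u,v in proj('top',vpts(O,yaw,P)): cv2.circle(z,(int((u-r[2]+.5)*9),int((v-r[0]+.5)*9)+k*288),2,(0,255,0) if q!=10 else (255,0,0),-1)
cv2.imwrite('pics/c10.png',z)
E
```

```text
(no output)
```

View pics/c10.png

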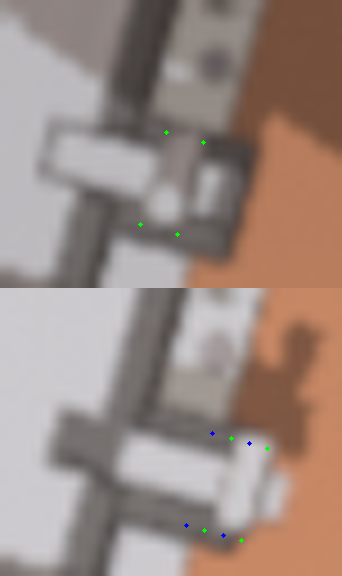

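Request:
carry_out(series=[[[0,0,-0.06],[0.005,-0.012,0],0.5],[[0,0,-0.12],[0.005,-0.012,0],0.5],[[0,0,-0.12],[0.005,-0.013,0],0.5],[[0,0,-0.12],[0.005,-0.013,0],0.5],[[0,0,-0.12],[0.005,-0.013,0],0.5],[[0,0,-0.12],[0.005,-0.013,0],0.5],[[0,0,-0.12],[0.005,-0.013,0],0.5],[[0,0,-0.12],[0.005,-0.012,0],0.5]], squeeze=12)

```text
time_s: 16.85
position: [0.5555, 0.1332, 0.3232]
ee_rot: [[0.0, 0.921, 0.39], [-0.0, 0.39, -0.921], [-1.0, 0.0, 0.0]]
ft_force: [-0.1, 1.5, -1.0]
grip_width: 0.0434
```

Request:
carry_out(series=[[[0,0,-0.12],[0,0,-0.01],0.5],[[0,0,-0.12],[0,0,-0.015],0.5],[[0,0,-0.12],[0,0,-0.015],0.5],[[0,0,-0.12],[0,0,-0.01],0.5],[[0,0,-0.12],[0,0,0],0.5],[[0,0,-0.069],[0,0,0],0.5],[[0,0,0],[0,0,0],0.5],[[0,0,0],[0,0,0],0.5]])

```text
time_s: 17.52
position: [0.5553, 0.1343, 0.273]
ee_rot: [[0.0, 0.967, -0.257], [-0.0, -0.257, -0.967], [-1.0, 0.0, 0.0]]
ft_force: [0.6, 0.3, -0.2]
grip_width: 0.0434
```

```bash
python3 - <<'E'
from h import *
s=cams.get_image('side');t=cams.get_image('top')
cv2.imwrite('pics/s11.png',cv2.resize(s[190:280,205:325],None,fx=6.5,fy=6.5,interpolation=2))
cv2.imwrite('pics/t11.png',cv2.resize(t[220:350,230:330],None,fx=6,fy=4.6,interpolation=2))
o=env.get_obs();print(o['ft_force'],o['position'],o['ee_rot'][:,1],o['grip_width'])
E
```

```text
[-0.22921635 -0.15294663  0.56672093] [0.55532679 0.13423919 0.27302918] [ 9.66529779e-01 -2.56554373e-01  1.97369138e-04] 0.04347045682654222
```

View pics/s11.png

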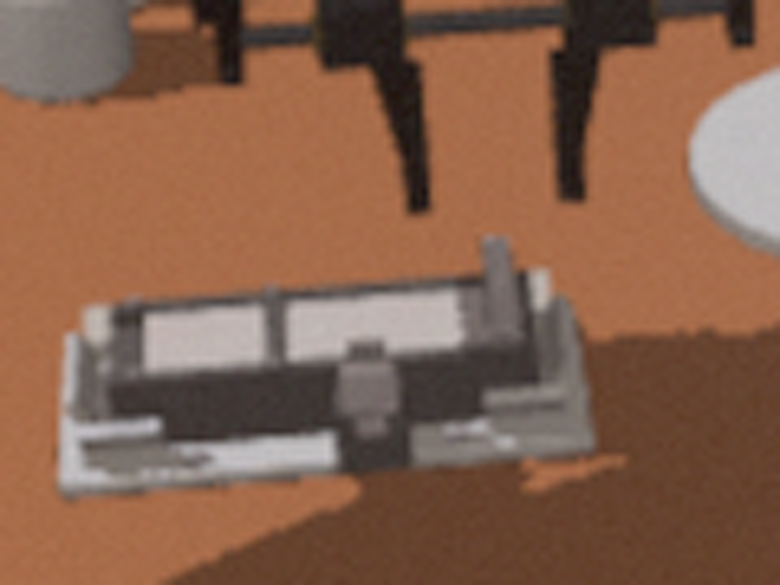

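View pics/t11.png

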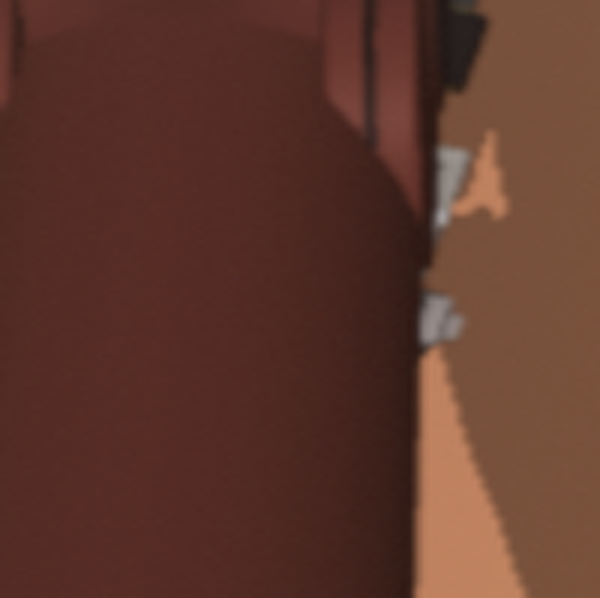

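Request:
carry_out(series=[[[0,0,0],[0,0.004,-0.004],0.5],[[0,0,0],[0,0.004,-0.008],0.5],[[0,0,0],[0,0,-0.01],0.5],[[0,0,0],[0,0,-0.01],0.5],[[0,0,0],[0,0,-0.01],0.5],[[0,0,0],[0,0,-0.006],0.5],[[0,0,0],[0,0,-0.002],0.5],[[0,0,0],[0,0,0],0.5]])

```text
time_s: 18.28
position: [0.5551, 0.142, 0.2219]
ee_rot: [[-0.001, 0.966, -0.259], [-0.001, -0.259, -0.966], [-1.0, -0.001, 0.001]]
ft_force: [-0.6, 0.5, -0.1]
grip_width: 0.0428
```

Request:
carry_out(series=[[[0,0,0],[0,0,0],0.4],[[0,0,0],[0,0,0],0.3],[[0,0,0],[0,0,0],0.25],[[0,0,0],[0,0,0],0.2],[[0,0,0],[0,0,0],0.1],[[0,0,0],[0,0,0],0],[[0,0,0],[0,0,0],0],[[0,0,0],[0,0,0],0]])

```text
time_s: 18.95
position: [0.5556, 0.1422, 0.223]
ee_rot: [[0.001, 0.966, -0.259], [0.0, -0.259, -0.966], [-1.0, 0.001, -0.0]]
ft_force: [2.4, -0.1, 1.1]
grip_width: 0.0098
```

```bash
python3 - <<'E'
from h import *
s=cams.get_image('side')
cv2.imwrite('pics/s12.png',cv2.resize(s[190:280,205:325],None,fx=6.5,fy=6.5,interpolation=2))
o=env.get_obs();print(o['ft_force'],o['position'],o['ee_rot'][:,1],o['grip_width'])
E
```

```text
[ 2.37065473 -0.41709825  0.8416317 ] [0.55559021 0.14219929 0.22300534] [ 9.65857422e-01 -2.59072456e-01  9.50125802e-04] 0.009815555848951897
```

View pics/s12.png

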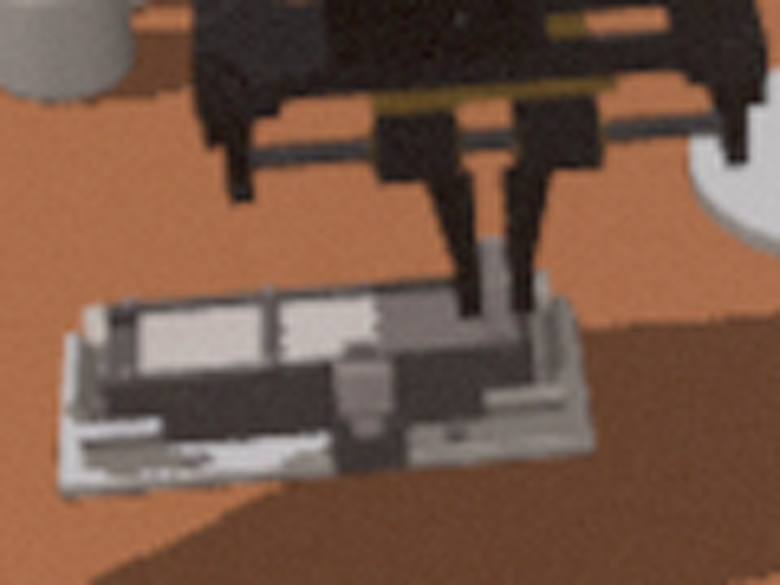

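Request:
carry_out(series=[[[0,0,0],[0.002,-0.0005,0],0],[[0,0,0],[0.004,-0.001,0],0],[[0,0,0],[0.004,-0.0011,0],0],[[0,0,0],[0.004,-0.0011,0],0],[[0,0,0],[0.004,-0.0011,0],0],[[0,0,0],[0.004,-0.0011,0],0],[[0,0,0],[0.004,-0.0011,0],0],[[0,0,0],[0.004,-0.0011,0],0]])

```text
time_s: 19.67
position: [0.5857, 0.1342, 0.2229]
ee_rot: [[-0.0, 0.966, -0.259], [0.0, -0.259, -0.966], [-1.0, -0.0, -0.0]]
ft_force: [-2.4, 0.1, 5.7]
grip_width: 0.0101
```

Request:
carry_out(series=[[[0,0,0],[0.002,-0.0005,0],0],[[0,0,0],[0.002,-0.0005,0],0],[[0,0,0],[0.001,-0.0003,0],0],[[0,0,0],[0.001,-0.0003,0],0],[[0,0,0],[0.001,-0.0003,0],0],[[0,0,0],[0,0,0],0],[[0,0,0],[0,0,0],0],[[0,0,0],[0,0,0],0]])

```text
time_s: 20.33
position: [0.5925, 0.1323, 0.2229]
ee_rot: [[0.0, 0.966, -0.259], [0.0, -0.259, -0.966], [-1.0, 0.0, -0.0]]
ft_force: [-0.0, -0.7, 4.8]
grip_width: 0.0099
```

```bash
python3 - <<'E'
from h import *
s=cams.get_image('side')
cv2.imwrite('pics/s13.png',cv2.resize(s[190:280,205:325],None,fx=6.5,fy=6.5,interpolation=2))
o=env.get_obs();print(o['ft_force'],o['position'],o['ee_rot'][:,1],o['grip_width'])
E
```

```text
[-0.10471128  0.97740928  4.50791945] [0.59247048 0.13231572 0.22291249] [ 9.65881244e-01 -2.58984914e-01  4.85962348e-04] 0.009944839036263696
```

View pics/s13.png

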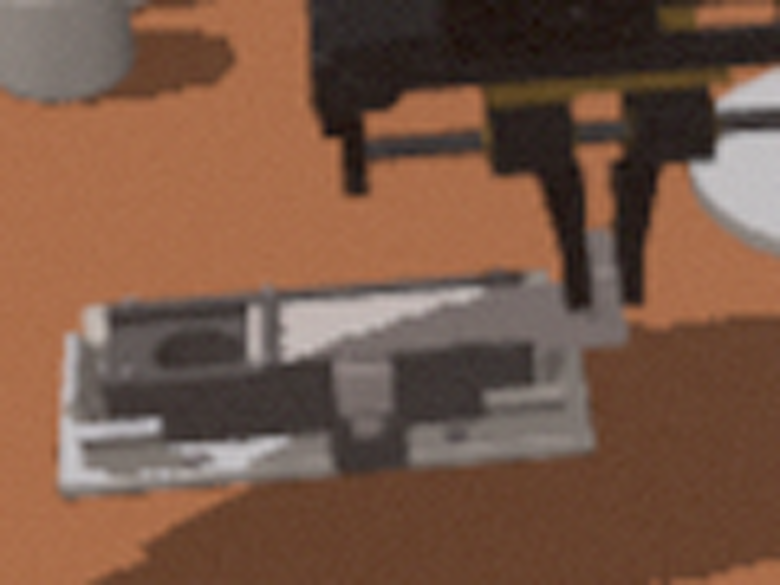

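Request:
carry_out(series=[[[0,0,0],[0.001,-0.0003,0],0],[[0,0,0],[0.001,-0.0003,0],0],[[0,0,0],[0.0005,-0.0001,0],0],[[0,0,0],[0.0005,-0.0001,0],0],[[0,0,0],[0,0,0],0],[[0,0,0],[0,0,0],0],[[0,0,0],[0,0,0],0],[[0,0,0],[0,0,0],0]])

```text
time_s: 21.05
position: [0.5949, 0.1317, 0.2227]
ee_rot: [[-0.001, 0.966, -0.259], [0.001, -0.259, -0.966], [-1.0, -0.002, -0.0]]
ft_force: [-3.4, 0.8, 7.9]
grip_width: 0.01
```

Request:
carry_out(series=[[[0,0,0],[0.001,-0.0003,0],0],[[0,0,0],[0.001,-0.0003,0],0],[[0,0,0],[0,0,0],0],[[0,0,0],[0,0,0],0],[[0,0,0],[0,0,0],0],[[0,0,0],[0,0,0],0],[[0,0,0],[0,0,0],0],[[0,0,0],[0,0,0],0]])

```text
time_s: 21.72
position: [0.596, 0.1315, 0.2222]
ee_rot: [[-0.004, 0.966, -0.258], [0.001, -0.258, -0.966], [-1.0, -0.004, 0.0]]
ft_force: [-8.1, 2.5, 8.3]
grip_width: 0.01
```

```bash
python3 - <<'E'
from h import *
s=cams.get_image('side')
cv2.imwrite('pics/s14.png',cv2.resize(s[190:280,205:325],None,fx=6.5,fy=6.5,interpolation=2))
o=env.get_obs();print(o['ft_force'],o['position'],o['ee_rot'][:,1],o['grip_width'])
E
```

```text
[-8.33598191  2.17674082  8.12308184] [0.59601964 0.13144452 0.22224308] [ 0.96600462 -0.2584892  -0.00429019] 0.010189217141703667
```

View pics/s14.png

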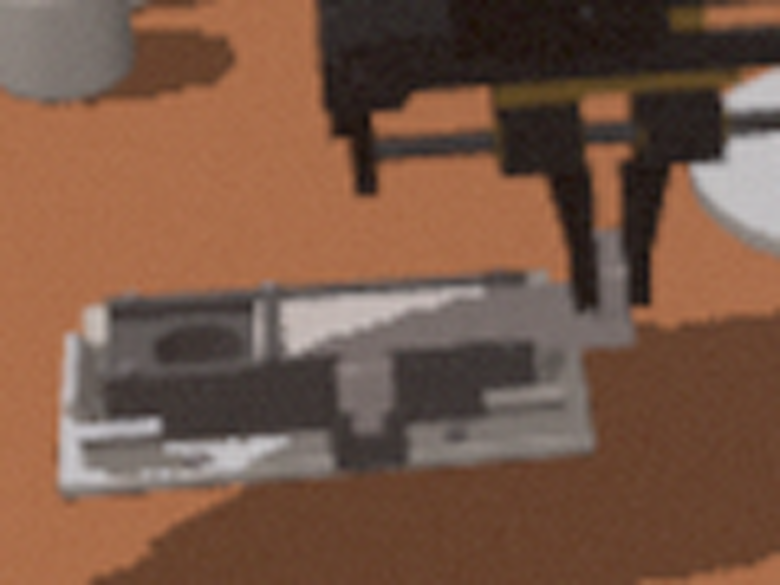

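Request:
carry_out(series=[[[0,0,0],[0,0,0],0.2],[[0,0,0],[0,0,0],0.3],[[0,0,0],[0,0,0],0.35],[[0,0,0],[0,0,0],0.4],[[0,0,0],[0,0,0],0.4],[[0,0,0],[0,0,0.01],0.4],[[0,0,0],[0,0,0.025],0.4],[[0,0,0],[0,0,0.035],0.4]])

```text
time_s: 22.43
position: [0.5963, 0.1307, 0.2919]
ee_rot: [[-0.004, 0.966, -0.259], [-0.002, -0.259, -0.966], [-1.0, -0.003, 0.003]]
ft_force: [0.3, 0.1, 0.2]
grip_width: 0.0346
```

Request:
carry_out(series=[[[0,0,0],[0,0.01,0.03],0.4],[[0,0,0],[-0.01,0.03,0.02],0.4],[[0,0,0],[-0.02,0.035,0],0.4],[[0,0,0],[-0.02,0.035,0],0.4],[[0,0,0],[-0.02,0.035,0],0.4],[[0,0,0],[-0.02,0.035,0],0.4],[[0,0,0],[-0.01,0.02,0],0.4],[[0,0,0],[0,0,0],0.4]])

```text
time_s: 23.1
position: [0.4939, 0.337, 0.343]
ee_rot: [[-0.001, 0.968, -0.251], [0.002, -0.251, -0.968], [-1.0, -0.002, -0.002]]
ft_force: [-0.0, -0.2, -0.6]
grip_width: 0.0347
```

```bash
python3 - <<'E'
from h import *
s=cams.get_image('side');t=cams.get_image('top')
cv2.imwrite('pics/s15r.png',s);cv2.imwrite('pics/t15r.png',t)
cv2.imwrite('pics/s15.png',cv2.resize(s[190:280,205:325],None,fx=6.5,fy=6.5,interpolation=2))
O=np.array([.4942,.1585,.008]);yaw=np.radians(164.9)
z=cv2.resize(t[220:350,230:330],None,fx=6,fy=4.6,interpolation=2)
P=np.array([[-108,15,51],[-108,-15,51],[-98,15,51],[-98,-15,51],[75,26,28],[-75,26,28],[75,-26,28],[-75,-26,28],[-25,48,47],[-5,48,47],[-5,56,47],[-25,56,47]])/1000
for u,v in proj('top',vpts(O,yaw,P)): cv2.circle(z,(int((u-230+.5)*6),int((v-220+.5)*4.6)),2,(0,255,0),-1)
cv2.imwrite('pics/t15.png',z)
o=env.get_obs();print(o['ft_force'],o['position'],o['time_s'])
E
```

```text
[ 0.38959464 -0.8476605   0.28660657] [0.49683694 0.33155753 0.34329618] 23.2
```

View pics/s15.png

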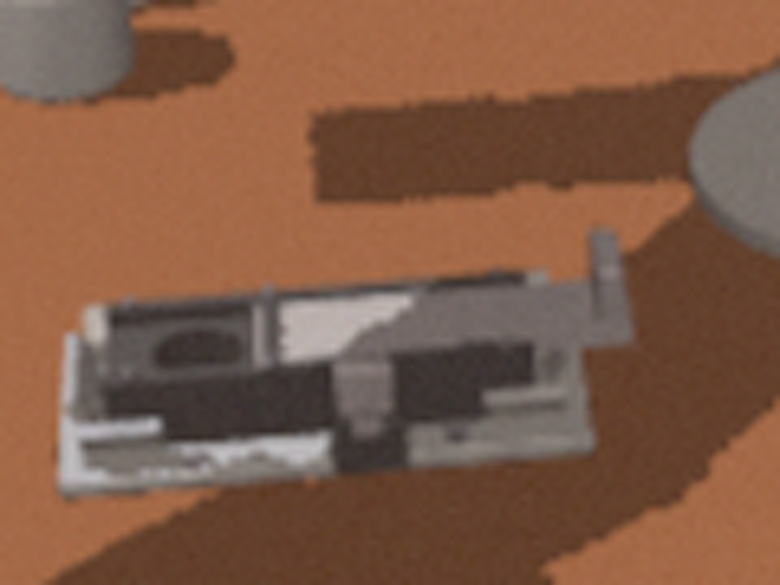

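View pics/t15.png

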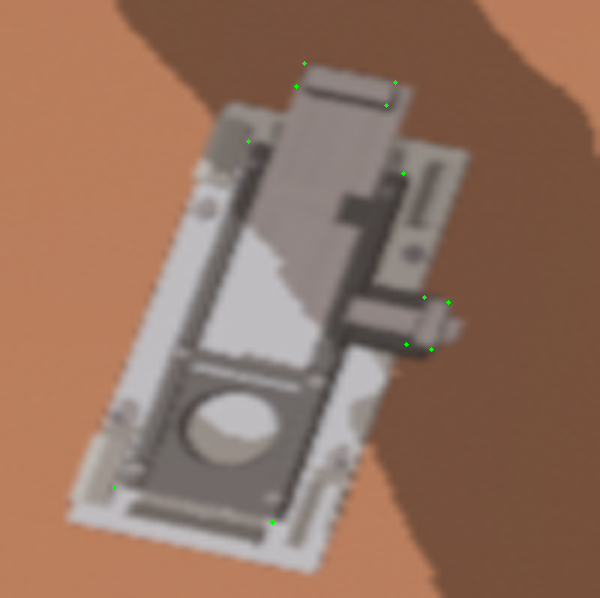

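View pics/t15r.png

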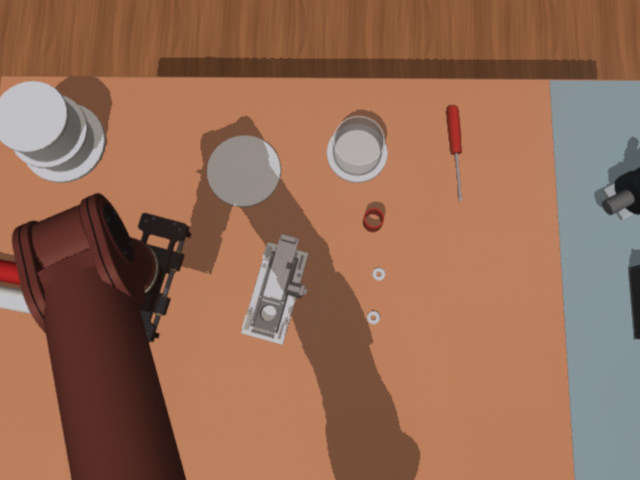

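```bash
python3 -c "
from workcell import env
print(env.sign_off())"
```

```text
the job is handed in; nothing more can be done
None
```

I finished the job and handed it in at about 23 s of the 48 s allowed; no verdict came back.

- **Placing:** I set the valve in the cradle with the gate end away from the robot. A rise in force showed it touch the floor, and I then let go and backed off.
- **Lock:** I pushed it outward with one finger, with the gate still shut. In the top picture the bolt had moved about 14 mm.
- **Gate:** I took the pull tab and drew it about 41 mm, until the force rose to about 8 N at the stop. I then let go and moved clear.

**Last checks:**
- The last pictures show the valve lying flat between the cradle walls, the bore uncovered, the lock out and the gate fully out.
- The bystanders look unmoved, except that the arm hid the jar in the last full top picture. A piece of it in the close side crops looked unchanged.

**Less certain:**
- I felt no clear rise in force at the lock's outer stop, so its travel is judged from the pictures only.
- The pictures put the valve 2–3 mm further across the cradle (towards the lock side) than I first estimated. That is inside the walls and the 7 mm limit, but near the cameras' calibration error of about 2 mm.
- During the pull the gripper felt up to about 8 N upward. I saw no tilt or lift of the valve afterwards.

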